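# Ready the detergent station: cup on the drip tray, tray home under the tap

### The job

Pick up the fallen dosing cup and stand it upright, mouth up, on the round mark in the drip tray. Then slide the tray, flat on the counter and with the cup standing on it, between the runners of the drum stand, and press it firmly but gently past its roller catch until it is fully home against the buffers and the cup stands centred under the tap. Do not lift or ram the tray, and leave the other things on the counter where they are.

Things in the scene. Friction and masses are not known exactly. Their poses are not given: they have to be found in the camera images.
- stand: Dark steel stand, fixed, carrying a white 5-litre drum with a tap. x axis: the way the tray goes in, z up; origin on the counter where the tray's origin is (axes equal) when fully home. Drum x 25 to 225, y +-90 mm, up to z 316 mm; plate below it x 10 to 235, y +-108, underside z 100 mm
- entry (a point): middle of the runners' entry, on the counter, at x = -36 mm in the stand's frame. Two aluminium runners 14 mm high, inner faces at y = +-78 mm (3 mm clear of the tray each side), from x = -5 to 135 mm; their mouths flare out to y = +-91 mm at x = -36 mm
- catch (a point): middle of the double roller catch, 147 mm along x in the stand's frame: two sprung rollers grip the tray's tongue. They resist from 7 mm short of home, take about 13 N to pass (tray friction adds 2 to 4 N), give way only 2 mm short, then pull the tray in and hold it. Home is the hard stop on two rubber buffers with faces at x = 135 mm
- nozzle (a point): mouth of the tap, pointing down, 112 mm above the counter, at x = -30 mm, y = 0 in the stand's frame. The tap reaches out over the tray to x = -38 mm; its red handle is 42 mm wide and its top is 177 mm high
- tray: Grey plastic drip tray lying flat, 270 x 150 mm, about 0.45 kg; floor 4 mm thick, rim 4 mm thick and 14 mm high. Origin: centre of its underside; x axis along its length, away from its blue grip, towards the end that goes in first, z up. A steel tongue sticks out 21 mm at the +x end. It starts outside the stand, x roughly towards it
- grip (a point): top middle of the tray's grip: an upright blue wall at its -x end, 10 mm thick (tray x = -135 to -125 mm), 70 mm wide, 40 mm high above the counter, to be pinched from above across its thickness, or pushed. This point is at x = -130 mm, y = 0, z = 40 mm in the tray's frame
- mark (a point): centre of the round mark in the tray (white disc with navy edge, radius 37 mm), on the tray's floor, 4 mm above the counter, at x = -30 mm, y = 0 in the tray's frame: under the nozzle when the tray is home
- cup: Teal eight-sided plastic dosing cup, 60 mm across flats, 80 mm long, wall 3 mm, about 0.07 kg, lying on one flat at the start. Origin: middle of the cup on its axis, 40 mm from its bottom; x axis from bottom to open mouth (up when it stands; origin then 44 mm above the counter on the tray); at the start z is up
- softener: white fabric-softener bottle with a teal label, radius 34 mm, 200 mm tall, standing; origin: centre of its underside, z up. Bystander
- tub: squat stain-remover jar with an orange lid, radius 38 mm, 75 mm tall, standing; origin: centre of its underside. Bystander
- tin: tin with a navy label, radius 30 mm, 100 mm tall, standing; origin: centre of its underside. Bystander
- brush: scrubbing brush lying flat, 170 mm long along its x axis, under 40 mm high; origin under its middle. Bystander
- soap: cream bar of laundry soap, 85 x 55 x 28 mm, lying flat; origin: centre of its underside. Bystander
- peg0: wooden clothes peg, 72 x 11 x 10 mm, lying flat; origin: centre, on the counter. Bystander
- peg1: second wooden clothes peg, same size. Bystander
- peg2: third wooden clothes peg, same size. Bystander

How it is judged (in metres and radians):
On the way, in this order (a step that is already met when the one before it is completed fails the run):
1. the cup stands upright on the mark in the tray, let go, with the tray still outside the stand (angle between cup's own x axis and vertical below 0.08 rad and z of cup in the frame of tray between 0.041 and 0.048 m and horizontal distance between cup and mark below 0.014 m and contact force between the fingers and cup below 0.1 N and x of tray in the frame of stand below -0.1 m), for 0.2 s.
2. the tray is home against the buffers with the cup standing on it (x of tray in the frame of stand above -0.002 m and y of tray in the frame of stand between -0.006 and 0.006 m and angle between the x axis of tray and the x axis of stand, either way round below 0.06 rad and angle between cup's own x axis and vertical below 0.08 rad and z of cup in the frame of tray between 0.041 and 0.048 m), for 0.2 s.
At the end, for the whole second after the job is handed in: Tray flat on the counter, within 2 mm of fully home against the buffers, within 6 mm sideways and 0.06 rad of the stand's axis; cup upright (0.08 rad), mouth up, on the tray's floor, its axis within 16 mm of the tap's nozzle; both at rest and let go (all of step 2 and height (world z) of tray below 0.003 m and angle between tray's own z axis and vertical below 0.03 rad and linear speed of each of cup, tray below 0.01 m/s and horizontal distance between cup and nozzle below 0.016 m); the robot touches nothing.
It fails at once if the tray is lifted off the counter (12 mm) or tipped (0.1 rad) (height (world z) of tray above 0.012 m or angle between tray's own z axis and vertical above 0.1 rad).
It fails at once if the tray is rammed against the stand (more than 80 N) (contact force between tray and stand above 80 N).
It fails at once if another thing on the counter is shifted by more than 30 mm or knocked over (distance of any of softener, tub, tin, brush, soap, peg0, peg1, peg2 from where it was at the start of the episode above 0.03 m or angle between any of softener, tub, tin, brush, soap, peg0, peg1, peg2's own z axis and vertical above 0.5 rad).
It also fails if it takes over 72 s, if anything falls off the work surface, if the arm or the gripper's body presses on something with over 40 N, if the wrist force passes 120 N, or if a joint passes its speed limit or range.

### The arm

A 7-joint arm with a two-finger parallel gripper is mounted at the origin on the work surface. World frame = base frame: x ahead of the robot, y to its left, z up, the work surface at z = 0. Lengths are in mm, angles in rad, forces in N, time in s.
With the tool pointing down it reaches from about 400 to 850 mm from the base axis. Payload 4.5 kg.
Tool frame: the origin (TCP) lies midway between the tips of the shut fingers; the grasp point (between the pads) lies 19 mm behind it; z points along the fingers, y is the line along which they close (so a half turn about z gives the same grasp; the last joint's range is limited). The gripper opens to 85 mm and grips with 20 to 120 N. Pads are 22 mm wide; open, the fingers measure 114 mm over their backs; the gripper's body (76 mm by 85 mm) begins 54 mm behind the grasp point. The pads swing forward as they close: fully open they stand 13 mm farther back than shut.
Start: joints at [-1.229, 0.689, -0.195, 1.565, 0.157, 0.902, -0.215], TCP at [189.332, 595.657, 231.317] pointing down, gripper open.
Joint ranges: [-3.01, 3.01], [-0.46, 2.08], [-1.47, 1.51], [0.13, 2.56], [-1, 4.14], [0.04, 2.09], [-2.66, 2.66]. Speed limits (rad/s): [2.57, 2.57, 3.14, 3.14, 3.14, 3.14, 3.14].

### API

Orientations are given as a unit quaternion [w, x, y, z].
In Python, from bench import env gives the robot as it stands.
- The arm moves only by the tool carry_out, never from a script. Its argument "rows" is a list of rows, each an object with "rotation": the turn, a rotation vector about the tool's x, y, z in degrees, a list of three; "delta_pos": the shift along the tool's x, y, z in mm, a list of three; "grip": the closure in counts, from 0 (fully open) to 255 (shut). In form: [{"rotation": [rx, ry, rz], "delta_pos": [dx, dy, dz], "grip": grip}, ...]. A call has 1 to 8 rows; each row shifts and turns the commanded pose from where the row before left it, along the tool's axes as they then stand; what a row does not reach is not made up. A row lasts 1/8 s, in which the tool goes at most 62.5 mm and 10.7 degrees, less where a joint would pass 70% of its speed; a pose out of reach is approached as far as the arm can. A call is refused whole if a number of a shift passes 62.5 or a number of a turn 10.7, either way. A call with a gripper value outside its range is refused whole. The fingers move at their own pace and stop on an object; "force" is the grip in N (left out, the last holds). Time passes only in rows, so rows that do not move let the fingers close. It gives the time, the measured TCP pose, the force, the opening and the grip force at its end, in the units of the state.
- env.get_state(): the state, without advancing time (a new reading comes with each control period).
- env.camera(name): name is "scene" or "top" or "wrist"; returns a dict with "frame" (400x640x3 uint8, blue, green, red), "fx", "fy", "cx", "cy" (pixels), "k1" (the pictures are not rectified: a ray, as slopes to the right and down, at radius r is drawn at 1 + k1 r^2 times it, then the intrinsics apply), "rvec" (rotation vector, rad) and "tvec" (3), from world to camera coordinates, as OpenCV has them. Camera axes: x right, y down, z forward; pixel columns grow to the right and rows downward; lengths in mm; the calibration is good to about 2 mm. A picture is of the moment at which its call begins. There is no depth.
- env.close_job(): hands the job in; it is judged then, once.
Trained networks look in a picture, given as the dict that the camera call returned (one of the last four; its "shot" number tells which), for a name from the list of things; names that differ only in an ending like _2 or _b are one class to them, and where a whole thing is asked for, a point or a joint stands for the part that bears it (a point fixed in the world has none). Each returns a list of dicts, best first, with "score" (0 to 1); they miss things now and then, are a little off and sometimes report something else, mostly with a low value. They report only what shows in the picture. A call takes as long as a camera call.
- env.spot_in(picture, query): "bbox" ([left, top, right, bottom] in pixels, round what is visible of it).
- env.outline_of(picture, query): "pixels" (400x640 bool, what is visible of it) and "bbox" ([left, top, right, bottom] in pixels, round what is visible of it).
The state is a dict: "clock": time; "qpos": joint angles; "qvel": joint speeds; "joint_efforts": joint torques, N m; "eef_pos": TCP position; "orientation": TCP orientation; "force": force on the tool from outside, world axes, zero at the start; "torque": the same for the moment, N m; "opening": finger opening in mm; "finger_force": force on a finger pad.
Only numpy, scipy, OpenCV 4.12 (cv2) and the standard library are available. Lean on these libraries where they do the work, as an engineer would, in place of code of your own. Each camera call takes 0.05 s, during which the arm holds its last target. There are 200 camera calls.

## Working session

There is one attempt and no reset: what is moved stays moved. The work goes in short steps, Python scripts to look and compute and a tool call to move; the robot and the scene stay as the last step left them, time stands still between calls to the robot, and variables do not carry over. Pictures are saved under pics/ and viewed, at most 10 in all, crops included, and the job is handed in when it is done.

Besides the shell and the picture viewer there is one more tool, called after "Emit:" as name([rows], argument=value, ...), one row to a line, values as JSON. carry_out: Moves the arm, as the interface text tells. Its arguments: {"type":"object","properties":{"rows":{"type":"array"},"force":{"type":"number"}},"required":["rows"]}

```bash
ls; mkdir -p pics
cat > h.py <<'E'
import numpy as np, cv2
from bench import env
from scipy.spatial.transform import Rotation as R
def ray(p,uv):
    """pixels (N,2) -> camera centre, unit-z world ray directions"""
    uv=np.atleast_2d(np.asarray(uv,float)); K=np.array([[p['fx'],0,p['cx']],[0,p['fy'],p['cy']],[0,0,1]])
    d=cv2.undistortPoints(uv[:,None],K,np.array([p['k1'],0,0,0,0.]))[:,0]
    M=cv2.Rodrigues(np.array(p['rvec'],float))[0]; t=np.array(p['tvec'],float).ravel()
    return -M.T@t, np.c_[d,np.ones(len(d))]@M
def onz(p,uv,z):
    c,d=ray(p,uv); return c+d*((z-c[2])/d[:,2])[:,None]
def proj(p,X):
    K=np.array([[p['fx'],0,p['cx']],[0,p['fy'],p['cy']],[0,0,1]])
    return cv2.projectPoints(np.atleast_2d(np.asarray(X,float)),np.array(p['rvec'],float),np.array(p['tvec'],float),K,np.array([p['k1'],0,0,0,0.]))[0][:,0]
E
cat > a.py <<'E'
from h import *
s=env.get_state(); print(s['eef_pos'],s['orientation'],s['clock'])
for n in ['top','scene']:
    p=env.camera(n); cv2.imwrite(f'pics/{n}0.png',p['frame']); print(n,ray(p,[[320,200]]))
    for q in ['stand','tray','grip','mark','cup','nozzle','softener','tub','tin','brush','soap','peg0']:
        for r in env.spot_in(p,q)[:3]:
            b=np.array(r['bbox']); c=[(b[0]+b[2])/2,(b[1]+b[3])/2]
            print(q,round(r['score'],2),b.round().astype(int),onz(p,[c],20 if q!='mark' else 4)[0].round())
E
python3 a.py
```

```text
pics
[189.1865349  595.00769879 230.48101786] [-8.35381704e-05  1.53230837e-01  9.88189999e-01 -9.11328134e-04] 0.0
top (array([ 508.51879801,  -40.96629744, 1361.0916196 ]), array([[ 0.02757107, -0.02496144, -0.99933593]]))
stand 0.78 [409 151 550 234] [ 565. -538.   20.]
tray 0.75 [250 179 352 230] [532. -19.  20.]
tray 0.26 [418 150 547 235] [ 564. -547.   20.]
grip 0.72 [251 177 352 231] [534. -21.  20.]
mark 0.81 [250 179 350 234] [527. -16.   4.]
mark 0.63 [310 110 334 137] [772. -82.   4.]
mark 0.6 [186 188 221 215] [544. 264.   4.]
cup 0.7 [186 189 224 214] [543. 256.  20.]
nozzle 0.87 [410 148 546 241] [ 558. -534.   20.]
softener 0.63 [147 124 190 156] [722. 360.  20.]
tub 0.6 [212 116 237 145] [749. 199.  20.]
tin 0.66 [228 246 230 272] [378. 188.  20.]
tin 0.61 [311 109 335 137] [769. -84.  20.]
brush 0.7 [246 119 305 136] [756.  54.  20.]
brush 0.57 [251 180 350 234] [526. -18.  20.]
soap 0.63 [297 252 327 276] [362. -49.  20.]
peg0 0.67 [229 248 231 273] [375. 184.  20.]
peg0 0.61 [249 252 271 265] [379. 100.  20.]
peg0 0.51 [153 158 176 180] [638. 372.  20.]
scene (array([1330.87892374,  204.23844535,  995.56248335]), array([[-0.62571188, -0.18835283, -0.75702414]]))
stand 0.78 [142 112 248 212] [ 465. -571.   20.]
tray 0.8 [287 186 368 232] [556.  -3.  20.]
grip 0.81 [289 184 368 231] [549.  -1.  20.]
mark 0.72 [288 182 369 234] [540.  -4.   4.]
mark 0.5 [390 207 416 228] [514. 257.   4.]
cup 0.77 [396 207 417 224] [514. 265.  20.]
cup 0.5 [139 111 250 211] [ 459. -573.   20.]
nozzle 0.74 [144 109 252 209] [ 446. -567.   20.]
softener 0.69 [415 234 446 285] [668. 359.  20.]
tub 0.57 [366 250 389 283] [736. 205.  20.]
tin 0.58 [277 228 296 263] [740. -89.  20.]
soap 0.85 [318 161 338 179] [371. -49.  20.]
soap 0.17 [277 227 296 261] [734. -91.  20.]
peg0 0.56 [364 254 390 285] [748. 206.  20.]
peg0 0.55 [357 180 375 183] [393. 102.  20.]
peg0 0.53 [395 180 398 189] [375. 214.  20.]
```

```bash
python3 -c "
import cv2
a=cv2.imread('pics/top0.png')[90:290,140:560]
cv2.imwrite('pics/t1.png',cv2.resize(a,(798,380),interpolation=2))
a=cv2.imread('pics/scene0.png')[100:300,130:450]
cv2.imwrite('pics/s1.png',cv2.resize(a,(800,500),interpolation=2))"
```

```text
(no output)
```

View pics/t1.png

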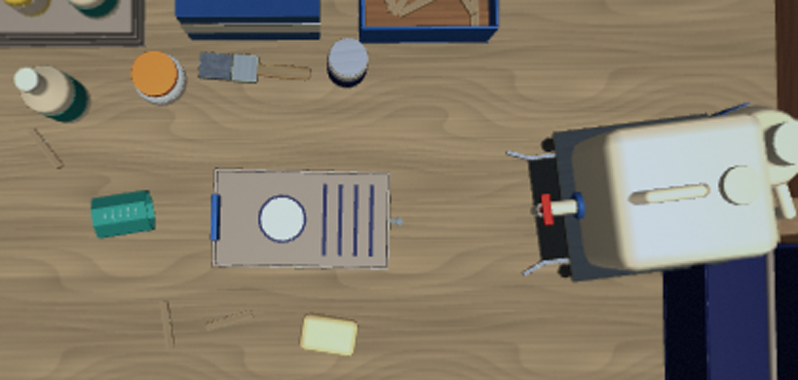

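View pics/s1.png

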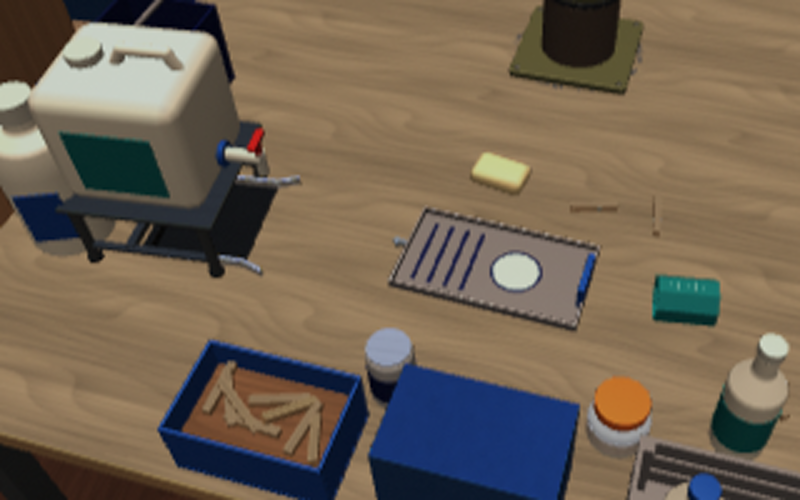

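The top view shows the cup at about px (203,202), the tray with its grip at the left (px 252,205) and its tongue pointing right, and the stand at the right with its flare tips near px (407,170) and (416,234). The scene view agrees. The mouth end of the cup isn't clear yet, so I'll measure now and then look closer.

```bash
cat > b.py <<'E'
from h import *
p=env.camera('top'); s=env.camera('scene')
for q,z in [('tray',14),('cup',30),('soap',28),('tin',100),('tub',75),('softener',200)]:
    for pp,n in ((p,'top'),(s,'scene')):
        r=env.outline_of(pp,q)
        if not r: print(q,n,'none'); continue
        m=r[0]['pixels'].astype(np.uint8); c=max(cv2.findContours(m,0,2)[0],key=cv2.contourArea)
        box=cv2.boxPoints(cv2.minAreaRect(onz(pp,c[:,0],z)[:,:2].astype(np.float32)))
        print(q,n,round(r[0]['score'],2),'ctr',box.mean(0).round(1),'box',box.round(0).tolist())
# stand, read by hand: plate front edge (z~105), flare tips (z 14), mark disc
print('plate edge',onz(p,[[431,159.5],[441.6,237]],103).round(1)); print('flares',onz(p,[[407,170],[416,234]],14).round(1))
hsv=cv2.cvtColor(p['frame'],cv2.COLOR_BGR2HSV)
red=((hsv[...,0]<8)|(hsv[...,0]>172))&(hsv[...,1]>170)&(hsv[...,2]>90); red[:,:400]=0; red[:,460:]=0
v,u=np.nonzero(red); print('handle',len(u),u.mean(),v.mean(),onz(p,[[u.mean(),v.mean()]],175))
bl=(abs(hsv[...,0].astype(int)-108)<10)&(hsv[...,1]>150); bl[:,:245]=0; bl[:,260:]=0; bl[:170]=0;bl[240:]=0
v,u=np.nonzero(bl); print('grip',len(u),u.min(),u.max(),v.min(),v.max(),onz(p,[[u.mean(),v.mean()]],30))
E
python3 b.py
```

```text
tray top 0.62 ctr [531.7  -9.1] box [[451.0, -143.0], [603.0, -148.0], [612.0, 125.0], [461.0, 130.0]]
tray scene 0.87 ctr [537.4  -8.1] box [[454.0, -144.0], [616.0, -147.0], [621.0, 127.0], [459.0, 130.0]]
cup top 0.79 ctr [541.7 255.9] box [[507.0, 299.0], [516.0, 207.0], [576.0, 213.0], [568.0, 304.0]]
cup scene 0.97 ctr [540.  261.4] box [[495.0, 297.0], [507.0, 214.0], [585.0, 226.0], [573.0, 308.0]]
soap top 0.87 ctr [358.4 -50.1] box [[324.0, -88.0], [379.0, -97.0], [392.0, -12.0], [337.0, -4.0]]
soap scene 0.75 ctr [367.4 -42.6] box [[325.0, -81.0], [395.0, -93.0], [410.0, -4.0], [340.0, 8.0]]
tin top 0.64 ctr [753.8 -81.2] box [[718.0, -110.0], [789.0, -110.0], [790.0, -53.0], [718.0, -52.0]]
tin scene 0.86 ctr [785.7 -67.1] box [[727.0, -57.0], [748.0, -113.0], [844.0, -77.0], [823.0, -21.0]]
tub top 0.95 ctr [738.2 193.3] box [[683.0, 190.0], [735.0, 139.0], [793.0, 197.0], [742.0, 248.0]]
tub scene 0.59 ctr [767.4 205. ] box [[708.0, 230.0], [722.0, 159.0], [827.0, 180.0], [813.0, 251.0]]
softener top 0.84 ctr [696.1 309.9] box [[643.0, 279.0], [695.0, 249.0], [749.0, 341.0], [697.0, 371.0]]
softener scene 0.81 ctr [780.6 332. ] box [[693.0, 322.0], [854.0, 283.0], [868.0, 342.0], [707.0, 381.0]]
plate edge [[ 651.3 -376.3  103. ]
 [ 440.1 -401.5  103. ]]
flares [[ 631.2 -329.3   14. ]
 [ 444.6 -352.7   14. ]]
handle 72 427.3611111111111 199.75 [[ 539.61831456 -346.0302121   175.        ]]
grip 84 251 254 192 215 [[533.99895402 118.47223191  30.        ]]
```

Emit:
carry_out([
  {"rotation": [0,0,0],"delta_pos": [-20,-55,0],"grip": 0},
  {"rotation": [0,0,0],"delta_pos": [-20,-30,-20],"grip": 0},
])

```text
clock: 2.25
eef_pos: [201.0, 498.7, 250.0]
orientation: [-0.0, 0.153, 0.988, -0.003]
force: [0.3, -0.4, 0.3]
opening: 85.7
finger_force: 0.0
```

Emit:
carry_out([
  {"rotation": [0,0,0],"delta_pos": [-54,-19,0],"grip": 0},
  {"rotation": [0,0,0],"delta_pos": [-54,-19,0],"grip": 0},
  {"rotation": [0,0,0],"delta_pos": [-54,-19,0],"grip": 0},
  {"rotation": [0,0,0],"delta_pos": [-54,-19,0],"grip": 0},
  {"rotation": [0,0,0],"delta_pos": [-54,-19,0],"grip": 0},
  {"rotation": [0,0,0],"delta_pos": [-54,-19,0],"grip": 0},
  {"rotation": [0,0,0],"delta_pos": [-54,-20,0],"grip": 0},
])

```text
clock: 3.12
eef_pos: [522.8, 259.2, 251.5]
orientation: [0.0, 0.153, 0.988, 0.0]
force: [0.1, 0.6, -0.5]
opening: 85.4
finger_force: 0.0
```

Emit:
carry_out([
  {"rotation": [0,0,9.6],"delta_pos": [0,0,0],"grip": 0},
  {"rotation": [0,0,9.6],"delta_pos": [0,0,0],"grip": 0},
  {"rotation": [0,0,9.6],"delta_pos": [0,0,0],"grip": 0},
  {"rotation": [0,0,9.6],"delta_pos": [0,0,0],"grip": 0},
  {"rotation": [0,0,9.6],"delta_pos": [0,0,0],"grip": 0},
  {"rotation": [0,0,9.6],"delta_pos": [0,0,0],"grip": 0},
  {"rotation": [0,0,9.6],"delta_pos": [0,0,0],"grip": 0},
])

```text
clock: 4.0
eef_pos: [521.3, 260.4, 251.4]
orientation: [-0.0, 0.676, 0.736, 0.0]
force: [-0.2, -0.3, 0.3]
opening: 85.4
finger_force: 0.0
```

Run:
```python
from h import *
p=env.camera('wrist'); cv2.imwrite('pics/w1.png',p['frame'])
s=env.get_state(); print(s['eef_pos'],R.from_quat(np.r_[s['orientation'][1:],s['orientation'][0]]).as_matrix().round(3),s['qpos'],s['force'])
c,d=ray(p,[[320,200]]); print(c,d)
for q in ['cup','tray']:
    for r in env.outline_of(p,q)[:1]:
        m=r['pixels'].astype(np.uint8); k=max(cv2.findContours(m,0,2)[0],key=cv2.contourArea)[:,0]
        print(q,r['score'],r['bbox'])
        for z in (0,30,60): 
            b=cv2.minAreaRect(onz(p,k,z)[:,:2].astype(np.float32)); print(z,b,cv2.boxPoints(b).round(1).tolist())
```

```text
[521.23889469 260.61346072 251.33868137] [[-0.08   0.997  0.   ]
 [ 0.997  0.08   0.   ]
 [ 0.     0.    -1.   ]] [-0.60838745  0.60785855  0.11177408  1.68346431 -0.08469737  0.85479653
 -0.3804503 ] [-0.10665469  0.37596452  0.95554958]
[516.12303423 333.54290021 394.39859434] [[ 0.01622153 -0.29523227 -0.95539575]]
cup 0.97 [312.5, 136.7, 367.8, 215.1]
0 ((546.8375854492188, 247.1829376220703), (70.71868896484375, 103.39048767089844), 9.400162696838379) [[503.5, 292.3999938964844], [520.4000244140625, 190.39999389648438], [590.2000122070312, 202.0], [573.2999877929688, 304.0]]
30 ((544.5011596679688, 253.751953125), (65.33946228027344, 95.52608489990234), 9.400161743164062) [[504.5, 295.5], [520.0999755859375, 201.3000030517578], [584.5, 212.0], [568.9000244140625, 306.20001220703125]]
60 ((542.1649169921875, 260.3209228515625), (59.96023941040039, 87.66167449951172), 9.400154113769531) [[505.3999938964844, 298.70001220703125], [519.7000122070312, 212.1999969482422], [578.9000244140625, 222.0], [564.5999755859375, 308.5]]
tray 0.76 [263.3, 251.6, 377.7, 352.5]
0 ((536.16943359375, 49.37560272216797), (156.96493530273438, 156.72813415527344), 88.51338195800781) [[455.79998779296875, -27.0], [612.5, -31.100000381469727], [616.5, 125.80000305175781], [459.8999938964844, 129.89999389648438]]
30 ((534.64453125, 70.99083709716797), (145.02537536621094, 144.80661010742188), 88.51338195800781) [[460.3999938964844, 0.4000000059604645], [605.0999755859375, -3.4000000953674316], [608.9000244140625, 141.60000610351562], [464.1000061035156, 145.39999389648438]]
60 ((533.1198120117188, 92.60607147216797), (133.08580017089844, 132.88504028320312), 88.51338195800781) [[465.0, 27.799999237060547], [597.7999877929688, 24.399999618530273], [601.2999877929688, 157.39999389648438], [468.3999938964844, 160.89999389648438]]
```

View pics/w1.png

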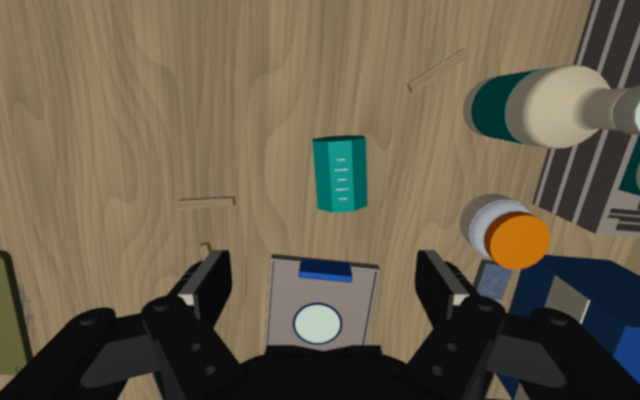

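```bash
python3 -c "
import cv2
a=cv2.imread('pics/w1.png')[125:225,300:380]
b=cv2.imread('pics/top0.png')[182:222,178:232]
import numpy as np
a=cv2.resize(a,(400,500),interpolation=2);b=cv2.resize(b,(400,296),interpolation=2)
c=np.zeros((500,800,3),'uint8');c[:,:400]=a;c[:296,400:]=b
cv2.imwrite('pics/z1.png',c)"
```

```text
(no output)
```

View pics/z1.png

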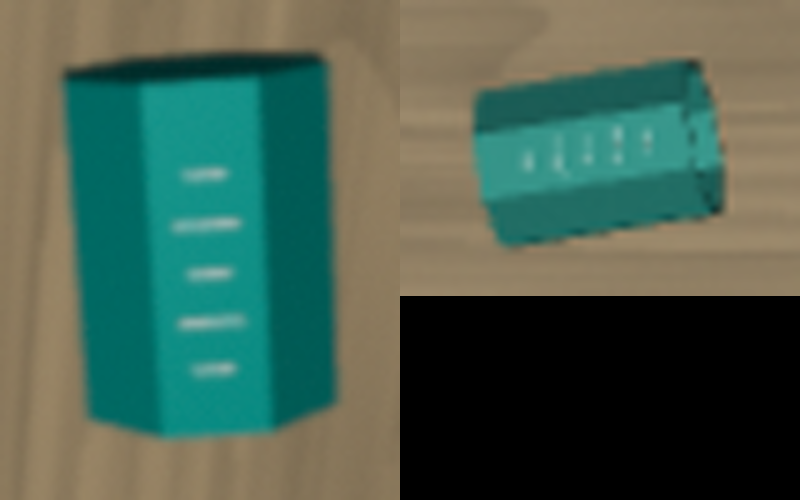

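The zoom shows a uniformly dark +y end, which is the bottom seen by the wrist camera. The −y end, on the right in the top view, shows the rim and a lit inside, so the mouth points to −y. Next I'll fit the cup's pose by its silhouettes.

```bash
cat >> h.py <<'E'
from scipy.optimize import minimize
def cupfit(pics,x0):
    ms=[env.outline_of(p,'cup')[0]['pixels'].astype(np.uint8) for p in pics]
    a=np.radians(22.5+45*np.arange(8)); oc=30/np.cos(np.pi/8)*np.c_[np.cos(a),np.sin(a)]
    def f(v):
        e=0; m=np.array([np.cos(v[2]),np.sin(v[2])]); u=np.array([-m[1],m[0]])
        X=np.array([[*(v[:2]+s*m+o[0]*u),30+o[1]] for s in (-40,40) for o in oc])
        for p,k in zip(pics,ms):
            h=cv2.convexHull(proj(p,X).astype(np.float32)); I=np.zeros(k.shape,np.uint8)
            cv2.fillConvexPoly(I,np.round(h*16).astype(int),1,shift=4); e+=(I!=k).sum()/k.sum()
        return e
    r=minimize(f,x0,method='Nelder-Mead',options=dict(initial_simplex=np.array(x0)+np.array([[0,0,0],[8,0,0],[0,8,0],[0,0,.1]])))
    return r.x,r.fun
E
python3 - <<'E'
from h import *
w=env.camera('wrist'); t=env.camera('top')
for P in ([w],[t],[w,t]):
    x,e=cupfit(P,[541,256,np.radians(-82)]); print(x[:2].round(1),np.degrees(x[2]),e)
a=np.radians(42); m=np.array([np.cos(x[2]),np.sin(x[2]),0]); tz=-m*np.sin(a)-np.array([0,0,1])*np.cos(a)
g=np.r_[x[:2],30]+15*m; print('g',g,'tz',tz,'TCP',g+24*tz,'pre',g-76*tz)
s=env.get_state(); M=R.from_quat(np.r_[s['orientation'][1:],s['orientation'][0]]).as_matrix()
print('pre in tool axes',M.T@(g-76*tz-s['eef_pos']))
E
```

```text
[542.8 258.3] -81.2112229678513 0.014372163388804841
[542.1 254.8] -78.42777963880894 0.03207810320781032
[543.  256.9] -81.07505597706465 0.12178728396390237
g [545.33573658 242.07035843  30.        ] tz [-0.10380925  0.66102905 -0.74314483] TCP [542.84431465 257.9350557   12.16452419] pre [553.22523935 191.83215042  86.47900674]
pre in tool axes [-71.08614825  25.50429889 164.82988719]
```

Emit:
carry_out([
  {"rotation": [0,0,-4.2],"delta_pos": [-35,13,0],"grip": 0},
  {"rotation": [0,8.4,0],"delta_pos": [-35,13,0],"grip": 0},
  {"rotation": [0,8.4,0],"delta_pos": [0,0,0],"grip": 0},
  {"rotation": [0,8.4,0],"delta_pos": [0,0,0],"grip": 0},
  {"rotation": [0,8.4,0],"delta_pos": [0,0,0],"grip": 0},
  {"rotation": [0,8.4,0],"delta_pos": [0,0,0],"grip": 0},
], force=30)

```text
clock: 5.2
eef_pos: [556.8, 193.3, 252.0]
orientation: [-0.274, 0.604, 0.711, 0.234]
force: [1.0, -0.3, -1.8]
opening: 85.3
finger_force: 0.0
```

```bash
cat > to.py <<'E'
from h import *; import sys
# usage: to.py x y z  -> shift in tool axes ; prints tool matrix
s=env.get_state(); M=R.from_quat(np.r_[s['orientation'][1:],s['orientation'][0]]).as_matrix()
print(M.round(3).tolist(),s['eef_pos'].round(1),s['qpos'].round(2),s['clock'],np.round(s['force'],1))
for a in sys.argv[1:]: print(a,(M.T@(np.array(eval(a))-s['eef_pos'])).round(1))
E
python3 to.py [553,192,86] [543,258,12]
```

```text
[[-0.121, 0.987, -0.107], [0.73, 0.162, 0.664], [0.672, 0.003, -0.74]] [556.8 193.3 252. ] [ 0.22  0.76 -0.45  1.72 -0.6   0.84  0.48] 5.2 [ 1.  -0.3 -1.8]
[553,192,86] [-112.1   -4.4  122.4]
[543,258,12] [-112.4   -3.8  222. ]
```

Emit:
carry_out([
  {"rotation": [0,0,0],"delta_pos": [-56,-2,55],"grip": 0},
  {"rotation": [0,0,0],"delta_pos": [-56,-2,55],"grip": 0},
  {"rotation": [0,0,0],"delta_pos": [0,0,22],"grip": 0},
  {"rotation": [0,0,0],"delta_pos": [0,0,30],"grip": 0},
  {"rotation": [0,0,0],"delta_pos": [0,0,30],"grip": 0},
  {"rotation": [0,0,0],"delta_pos": [0,0,0],"grip": 0},
])

```text
clock: 5.95
eef_pos: [543.6, 241.4, 64.7]
orientation: [-0.275, 0.603, 0.712, 0.231]
force: [0.0, -0.1, 0.4]
opening: 85.5
finger_force: 0.0
```

```bash
python3 to.py [543,258,12]; python3 -c "
from h import *
w=env.camera('wrist');cv2.imwrite('pics/w2.png',w['frame'])"
```

```text
[[-0.121, 0.986, -0.113], [0.732, 0.165, 0.661], [0.67, -0.002, -0.742]] [543.6 241.4  64.7] [ 0.18  1.07 -0.53  1.81 -0.65  0.47  0.67] 5.95 [ 0.  -0.1  0.4]
[543,258,12] [-23.1   2.2  50.1]
```

View pics/w2.png

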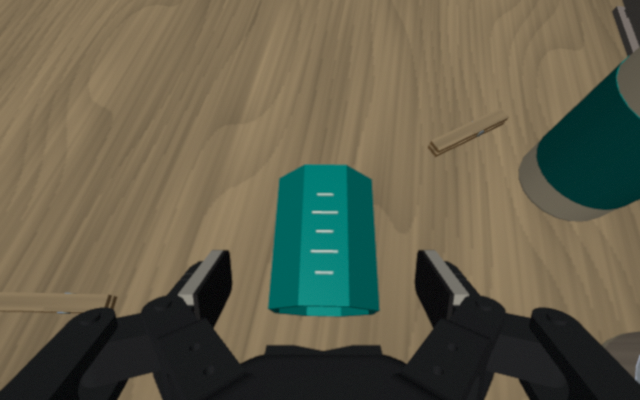

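The cup lies centred between the open fingers (column 324), with the mouth rim towards the gripper at row 310. That confirms the mouth points to −y.

Emit:
carry_out([
  {"rotation": [0,0,0],"delta_pos": [-23,2,0],"grip": 0},
  {"rotation": [0,0,0],"delta_pos": [0,0,20],"grip": 0},
  {"rotation": [0,0,0],"delta_pos": [0,0,20],"grip": 0},
  {"rotation": [0,0,0],"delta_pos": [0,0,10],"grip": 0},
  {"rotation": [0,0,0],"delta_pos": [0,0,0],"grip": 0},
])

```text
clock: 6.62
eef_pos: [544.0, 257.2, 12.7]
orientation: [-0.274, 0.604, 0.712, 0.232]
force: [0.2, -0.5, -0.1]
opening: 85.3
finger_force: 0.0
```

```bash
python3 to.py [543,258,12]
```

```text
[[-0.121, 0.987, -0.11], [0.733, 0.164, 0.661], [0.67, -0.001, -0.743]] [544.  257.2  12.7] [ 0.17  1.17 -0.55  1.79 -0.66  0.38  0.71] 6.625 [ 0.2 -0.5 -0.1]
[543,258,12] [ 0.3 -0.8  1.1]
```

Emit:
carry_out([
  {"rotation": [0,0,0],"delta_pos": [0,0,0],"grip": 255},
  {"rotation": [0,0,0],"delta_pos": [0,0,0],"grip": 255},
  {"rotation": [0,0,0],"delta_pos": [0,0,0],"grip": 255},
  {"rotation": [0,0,0],"delta_pos": [0,0,0],"grip": 255},
  {"rotation": [0,0,0],"delta_pos": [0,0,0],"grip": 255},
  {"rotation": [0,0,0],"delta_pos": [0,0,0],"grip": 255},
], force=30)

```text
clock: 7.38
eef_pos: [545.0, 256.6, 13.5]
orientation: [-0.273, 0.604, 0.712, 0.232]
force: [1.2, -3.2, 5.6]
opening: 59.5
finger_force: 33.2
```

Emit:
carry_out([
  {"rotation": [0,0,0],"delta_pos": [13,0,-15],"grip": 255},
  {"rotation": [0,0,0],"delta_pos": [27,0,-30],"grip": 255},
  {"rotation": [0,0,0],"delta_pos": [27,0,-30],"grip": 255},
  {"rotation": [0,0,0],"delta_pos": [27,0,-30],"grip": 255},
  {"rotation": [0,0,0],"delta_pos": [0,0,0],"grip": 255},
])

```text
clock: 8.0
eef_pos: [545.5, 257.8, 158.1]
orientation: [-0.272, 0.603, 0.713, 0.234]
force: [-0.6, -0.3, -1.2]
opening: 59.9
finger_force: 32.7
```

Emit:
carry_out([
  {"rotation": [0,-6,0],"delta_pos": [0,0,0],"grip": 255},
  {"rotation": [0,-8,0],"delta_pos": [0,0,0],"grip": 255},
  {"rotation": [0,-8,0],"delta_pos": [0,0,0],"grip": 255},
  {"rotation": [0,-8,0],"delta_pos": [0,0,0],"grip": 255},
  {"rotation": [0,-8,0],"delta_pos": [0,0,0],"grip": 255},
  {"rotation": [0,-8,0],"delta_pos": [0,0,0],"grip": 255},
], force=40)

```text
clock: 8.75
eef_pos: [543.6, 256.5, 154.1]
orientation: [0.028, 0.646, 0.762, -0.024]
force: [0.7, -0.6, -1.0]
opening: 59.9
finger_force: 46.2
```

Emit:
carry_out([
  {"rotation": [0,-8,0],"delta_pos": [0,0,0],"grip": 255},
  {"rotation": [0,-8,0],"delta_pos": [0,0,0],"grip": 255},
  {"rotation": [0,-8,0],"delta_pos": [0,0,0],"grip": 255},
  {"rotation": [0,-8,0],"delta_pos": [0,0,0],"grip": 255},
  {"rotation": [0,-7,0],"delta_pos": [0,0,0],"grip": 255},
  {"rotation": [0,-5,0],"delta_pos": [0,0,0],"grip": 255},
  {"rotation": [0,0,0],"delta_pos": [0,0,0],"grip": 255},
])

```text
clock: 9.62
eef_pos: [542.6, 258.1, 150.9]
orientation: [0.309, 0.589, 0.698, -0.264]
force: [-0.6, 0.7, -1.0]
opening: 59.6
finger_force: 46.2
```

```bash
python3 to.py; python3 -c "
from h import *
w=env.camera('wrist');cv2.imwrite('pics/w3.png',w['frame'])
t=env.camera('scene');cv2.imwrite('pics/s3.png',np.vstack([cv2.resize(w['frame'],(400,250)),cv2.resize(t['frame'][130:255,300:500],(400,250),interpolation=2)]))"
```

```text
[[-0.114, 0.986, 0.12], [0.659, 0.166, -0.733], [-0.743, -0.005, -0.669]] [542.6 258.1 150.9] [-1.16  1.15  0.7   1.42  0.08  1.16 -0.55] 9.625 [-0.6  0.7 -1. ]
```

View pics/s3.png

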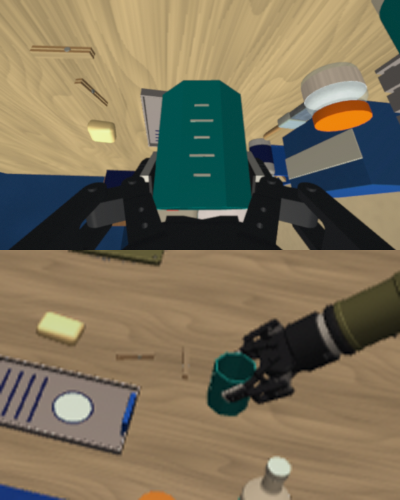

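The cup is held upright with its mouth up (scene crop near 232,380). Now I'll measure the mark and the tray.

```bash
cat > mk.py <<'E'
from h import *
for n in ('top','scene'):
    p=env.camera(n); hsv=cv2.cvtColor(p['frame'],cv2.COLOR_BGR2HSV).astype(int)
    c0=proj(p,[531,21,4])[0].astype(int); print(n,c0,hsv[c0[1],c0[0]])
    m=((hsv[...,2]>0.85*hsv[c0[1],c0[0],2])&(hsv[...,1]<50)).astype(np.uint8)
    k,l=cv2.connectedComponents(m,connectivity=4); v,u=np.nonzero(l==l[c0[1],c0[0]]); X=onz(p,np.c_[u,v],4)
    print('mark',len(u),X.mean(0).round(1),np.ptp(X,0).round(1))
E
python3 mk.py
```

```text
top [287 205] [ 90  15 219]
mark 386 [532.9  18.5   4. ] [61.5 64.2  0. ]
scene [335 207] [ 42  21 215]
mark 185 [533.2  22.4   4. ] [59.2 60.5  0. ]
```

Emit:
carry_out([
  {"rotation": [0,0,0],"delta_pos": [-21,-6,23],"grip": 255},
  {"rotation": [0,0,0],"delta_pos": [-21,-6,23],"grip": 255},
  {"rotation": [0,0,0],"delta_pos": [-21,-6,23],"grip": 255},
  {"rotation": [0,0,0],"delta_pos": [-21,-6,23],"grip": 255},
  {"rotation": [0,0,0],"delta_pos": [-21,-6,23],"grip": 255},
  {"rotation": [0,0,0],"delta_pos": [-21,-6,23],"grip": 255},
  {"rotation": [0,0,0],"delta_pos": [-21,-6,23],"grip": 255},
  {"rotation": [0,0,0],"delta_pos": [-20,-7,24],"grip": 255},
])

```text
clock: 10.82
eef_pos: [536.9, 0.8, 155.3]
orientation: [0.31, 0.592, 0.696, -0.262]
force: [0.2, -0.2, -1.9]
opening: 59.5
finger_force: 46.2
```

Emit:
carry_out([
  {"rotation": [0,0,0],"delta_pos": [0,0,0],"grip": 255},
  {"rotation": [0,0,0],"delta_pos": [0,0,0],"grip": 255},
])

```text
clock: 11.08
eef_pos: [537.2, 2.8, 154.6]
orientation: [0.31, 0.592, 0.697, -0.262]
force: [0.6, -0.3, -1.0]
opening: 59.7
finger_force: 46.2
```

```bash
cat > cup.py <<'E'
from h import *
# standing/held cup: fit a vertical octagonal prism (any yaw ~ tool) of given origin height to visible mouth extents
s=env.get_state(); M=R.from_quat(np.r_[s['orientation'][1:],s['orientation'][0]]).as_matrix()
C=s['eef_pos']+M@[12.5,0,-11]; ax=-M[:,0]*np.cos(np.radians(48))*0; ax=M@[-np.cos(np.radians(42)),0,-np.sin(np.radians(42))]
print('TCP',s['eef_pos'].round(1),'cup est',C.round(1),'axis',ax.round(3),'force',s['force'].round(1),s['clock'])
T=np.array([533,20,44.]); print('to mark, tool axes: level',(M.T@(np.r_[T[:2],C[2]]-C)).round(1),'down',(M.T@[0,0,T[2]-C[2]]).round(1))
for n in ('top','scene'):
    p=env.camera(n); r=env.spot_in(p,'cup')[0]; a=np.radians(22.5+45*np.arange(8))+np.arctan2(M[1,1],M[0,1]); o=32.5*np.c_[np.cos(a),np.sin(a)]
    X=np.array([[*(C[:2]+q),C[2]+h] for h in (-40,40) for q in o]); Q=proj(p,X)
    print(n,'seen',np.round(r['bbox'],1),'expected',Q.min(0).round(1),Q.max(0).round(1),r['score'])
E
python3 cup.py
```

```text
TCP [537.2   2.8 154.6] cup est [534.5  19.1 152.7] axis [-0.001 -0.002  1.   ] force [ 0.6 -0.3 -1. ] 11.075
to mark, tool axes: level [ 0.7 -1.4 -0.8] down [80.6 -0.2 72.9]
top seen [272.7 190.8 299.1 216.5] expected [271.9 190.2] [297.9 215.4] 0.81
scene seen [360.7 180.2 374.8 184.6] expected [326.1 163.5] [345.8 194.5] 0.26
```

Emit:
carry_out([
  {"rotation": [0,0,0],"delta_pos": [18,-1,16],"grip": 255},
  {"rotation": [0,0,0],"delta_pos": [18,0,16],"grip": 255},
  {"rotation": [0,0,0],"delta_pos": [18,0,16],"grip": 255},
  {"rotation": [0,0,0],"delta_pos": [15,0,14],"grip": 255},
  {"rotation": [0,0,0],"delta_pos": [7,0,7],"grip": 255},
  {"rotation": [0,0,0],"delta_pos": [0,0,0],"grip": 255},
  {"rotation": [0,0,0],"delta_pos": [0,0,0],"grip": 255},
])

```text
clock: 12.15
eef_pos: [536.2, 1.7, 52.5]
orientation: [0.31, 0.591, 0.696, -0.263]
force: [-0.3, 0.7, -0.6]
opening: 59.9
finger_force: 46.2
```

```bash
python3 cup.py
```

```text
TCP [536.2   1.7  52.5] cup est [533.5  18.   50.5] axis [-0.001  0.     1.   ] force [-0.3  0.7 -0.6] 12.15
to mark, tool axes: level [ 1.3 -0.2 -1.5] down [ 4.9 -0.   4.4]
top seen [278.7 191.7 298.4 216.5] expected [275.3 192.4] [299.1 215.6] 0.91
scene seen [327.1 183.2 343.1 212.7] expected [325.9 184.9] [344.3 213.7] 0.69
```

Both views agree with the estimate. I'll lower in small steps until it touches.

Emit:
carry_out([
  {"rotation": [0,0,0],"delta_pos": [4,0,2],"grip": 255},
  {"rotation": [0,0,0],"delta_pos": [1.5,0,1],"grip": 255},
  {"rotation": [0,0,0],"delta_pos": [0,0,0],"grip": 255},
  {"rotation": [0,0,0],"delta_pos": [0,0,0],"grip": 255},
])

```text
clock: 12.85
eef_pos: [535.7, 3.2, 46.8]
orientation: [0.311, 0.591, 0.696, -0.263]
force: [-2.0, 4.2, 7.4]
opening: 59.4
finger_force: 47.1
```

Emit:
carry_out([
  {"rotation": [0,0,0],"delta_pos": [0,0,0],"grip": 0},
  {"rotation": [0,0,0],"delta_pos": [0,0,0],"grip": 0},
  {"rotation": [0,0,0],"delta_pos": [0,0,0],"grip": 0},
  {"rotation": [0,0,0],"delta_pos": [0,0,0],"grip": 0},
])

```text
clock: 13.35
eef_pos: [535.5, 3.3, 45.4]
orientation: [0.31, 0.591, 0.697, -0.263]
force: [-0.3, 0.7, 0.2]
opening: 85.4
finger_force: 0.0
```

Emit:
carry_out([
  {"rotation": [0,0,0],"delta_pos": [0,0,-15],"grip": 0},
  {"rotation": [0,0,0],"delta_pos": [0,0,-25],"grip": 0},
  {"rotation": [0,0,0],"delta_pos": [0,0,-40],"grip": 0},
  {"rotation": [0,0,0],"delta_pos": [0,0,-40],"grip": 0},
  {"rotation": [0,0,0],"delta_pos": [0,0,-40],"grip": 0},
  {"rotation": [0,0,0],"delta_pos": [0,0,0],"grip": 0},
])

```text
clock: 14.1
eef_pos: [517.4, 124.5, 154.0]
orientation: [0.31, 0.59, 0.698, -0.26]
force: [-0.3, 1.0, -0.3]
opening: 85.1
finger_force: 0.0
```

```bash
cat > chk.py <<'E'
from h import *
import sys
t=env.camera('top'); s=env.camera('scene')
for n,p in (('top',t),('scene',s)):
    b=env.spot_in(p,'cup')[0]; m=env.outline_of(p,'tray')
    print(n,'cup',np.round(b['bbox'],1),b['score'])
    # predicted bbox as function of position -> solve for cup xy at origin z 44
    a=np.radians(22.5+45*np.arange(8))+np.radians(9); o=32.5*np.c_[np.cos(a),np.sin(a)]
    def f(v):
        Q=proj(p,np.array([[*(v+q),4+h] for h in (0,80) for q in o])); return np.abs(np.r_[Q.min(0),Q.max(0)]-b['bbox']).sum()
    r=minimize(f,np.array([533.,20]),method='Nelder-Mead'); print(' cup xy',r.x.round(1),'err',round(r.fun,1))
    if m:
        c=max(cv2.findContours(m[0]['pixels'].astype(np.uint8),0,2)[0],key=cv2.contourArea)
        print(' tray',[np.round(x,1) for x in cv2.minAreaRect(onz(p,c[:,0],10)[:,:2].astype(np.float32))])
cv2.imwrite(sys.argv[1],np.vstack([cv2.resize(t['frame'][150:250,230:470],(720,300),interpolation=2),cv2.resize(s['frame'][100:240,130:400],(579,300),interpolation=2).copy() if 0 else cv2.resize(s['frame'][110:235,130:430],(720,300),interpolation=2)]))
E
python3 chk.py pics/c1.png; python3 to.py
```

```text
top cup [274.3 193.1 299.7 216.7] 0.62
 cup xy [530.3  21.2] err 2.2
 tray [array([531.5, -12. ]), array([271. , 149.4]), np.float64(88.9)]
scene cup [328.3 185.2 346.4 211.4] 0.56
 cup xy [516.4  21.6] err 2.5
 tray [array([533.7, -15.4]), array([290.4, 163.3]), np.float64(87.8)]
[[-0.108, 0.987, 0.119], [0.659, 0.161, -0.735], [-0.744, -0.001, -0.668]] [515.7 119.2 152.3] [-1.11  1.08  0.74  1.8   0.16  0.81 -0.54] 14.4 [-0.5 -0.5  0.4]
```

View pics/c1.png

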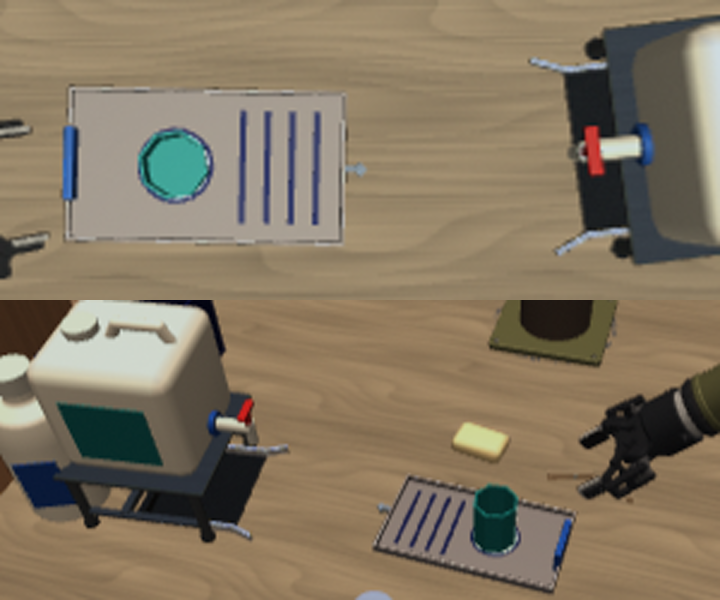

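The cup stands upright on the mark (top crop 175,165). Now I'll bring the tool vertical and turn it to pinch the blue grip.

Emit:
carry_out([
  {"rotation": [0,0,0],"delta_pos": [-30,0,-26],"grip": 0},
  {"rotation": [0,0,0],"delta_pos": [-30,0,-26],"grip": 0},
  {"rotation": [0,8,0],"delta_pos": [0,0,0],"grip": 0},
  {"rotation": [0,8,0],"delta_pos": [0,0,0],"grip": 0},
  {"rotation": [0,8,0],"delta_pos": [0,0,0],"grip": 0},
  {"rotation": [0,8,0],"delta_pos": [0,0,0],"grip": 0},
  {"rotation": [0,8,0],"delta_pos": [0,0,0],"grip": 0},
  {"rotation": [0,8,0],"delta_pos": [0,0,0],"grip": 0},
])

```text
clock: 15.4
eef_pos: [516.2, 118.1, 232.0]
orientation: [-0.001, 0.648, 0.762, 0.001]
force: [-0.0, 0.2, 0.3]
opening: 85.2
finger_force: 0.0
```

Emit:
carry_out([
  {"rotation": [0,0,10],"delta_pos": [0,0,0],"grip": 0},
  {"rotation": [0,0,10],"delta_pos": [0,0,0],"grip": 0},
  {"rotation": [0,0,10],"delta_pos": [0,0,0],"grip": 0},
  {"rotation": [0,0,10],"delta_pos": [0,0,0],"grip": 0},
  {"rotation": [0,0,10],"delta_pos": [0,0,0],"grip": 0},
  {"rotation": [0,0,10],"delta_pos": [0,0,0],"grip": 0},
  {"rotation": [0,0,10],"delta_pos": [0,0,0],"grip": 0},
  {"rotation": [0,0,10],"delta_pos": [0,0,0],"grip": 0},
])

```text
clock: 16.4
eef_pos: [515.9, 118.1, 231.4]
orientation: [0.0, 0.986, 0.164, -0.001]
force: [0.3, 0.9, -0.2]
opening: 85.2
finger_force: 0.0
```

Emit:
carry_out([
  {"rotation": [0,0,10],"delta_pos": [0,0,0],"grip": 100},
  {"rotation": [0,0,10],"delta_pos": [0,0,0],"grip": 100},
  {"rotation": [0,0,0],"delta_pos": [0,0,0],"grip": 100},
])

```text
clock: 16.77
eef_pos: [515.9, 118.3, 231.3]
orientation: [0.001, 1.0, -0.005, -0.001]
force: [0.6, 0.9, 0.3]
opening: 51.6
finger_force: 0.0
```

```bash
python3 to.py [535,119,75]
python3 - <<'E'
from h import *
t=env.camera('top')
c=onz(t,[[253.3,179],[345,181.7],[344,231],[252,230]],14); print('tray corners',c.round(1).tolist(),c.mean(0))
w=env.camera('wrist'); cv2.imwrite('pics/w4.png',w['frame']); f=w['frame']
hsv=cv2.cvtColor(f,cv2.COLOR_BGR2HSV); m=((abs(hsv[...,0].astype(int)-109)<8)&(hsv[...,1]>150)).astype(np.uint8)
for p,z in ((w,40),):
    n,l,st,ce=cv2.connectedComponentsWithStats(m)
    for i in range(1,n):
        if st[i,4]>60:
            v,u=np.nonzero(l==i); X=onz(p,np.c_[u,v],z); print(st[i],X.mean(0).round(1),cv2.minAreaRect(X[:,:2].astype(np.float32)))
g=env.spot_in(w,'grip'); print([(np.round(r['bbox']),r['score']) for r in g])
E
```

```text
[[1.0, -0.011, -0.002], [-0.011, -1.0, -0.002], [-0.002, 0.002, -1.0]] [515.9 118.3 231.3] [-0.77  0.7   0.8   1.88 -0.66  0.85 -1.21] 16.775 [0.6 0.9 0.3]
[535,119,75] [ 19.3  -1.2 156.3]
tray corners [[608.2, 118.3, 14.0], [598.4, -147.9, 14.0], [455.2, -143.4, 14.0], [460.6, 122.6, 14.0]] [530.59107596 -12.60637546  14.        ]
[480 107  10  47  86] [563.2 -50.3  40. ] ((560.91064453125, -50.35923767089844), (2.604377269744873, 47.307647705078125), 88.36566925048828)
[317 121   8  65 458] [538.6 121.5  40. ] ((537.7589111328125, 121.41162109375), (7.50609016418457, 68.8718032836914), 89.21622467041016)
[517 120  12  51  89] [544.8 -93.3  40. ] ((544.7424926757812, -93.3156967163086), (2.231951951980591, 52.79267120361328), 88.44740295410156)
[(array([318.,  83., 570., 218.]), 0.9)]
```

Emit:
carry_out([
  {"rotation": [0,0,1],"delta_pos": [22,-3,0],"grip": 100},
  {"rotation": [0,0,0],"delta_pos": [0,0,45],"grip": 100},
  {"rotation": [0,0,0],"delta_pos": [0,0,45],"grip": 100},
  {"rotation": [0,0,0],"delta_pos": [0,0,45],"grip": 100},
  {"rotation": [0,0,0],"delta_pos": [0,0,25],"grip": 100},
  {"rotation": [0,0,0],"delta_pos": [0,0,0],"grip": 100},
])

```text
clock: 17.68
eef_pos: [537.3, 121.6, 70.6]
orientation: [-0.0, 1.0, -0.014, -0.002]
force: [0.9, -0.3, 0.4]
opening: 51.9
finger_force: 0.0
```

```bash
python3 to.py [538,121.4,12]
python3 - <<'E'
from h import *
w=env.camera('wrist'); cv2.imwrite('pics/w5.png',w['frame']); f=w['frame']
hsv=cv2.cvtColor(f,cv2.COLOR_BGR2HSV); m=((abs(hsv[...,0].astype(int)-109)<8)&(hsv[...,1]>150)).astype(np.uint8)
n,l,st,ce=cv2.connectedComponentsWithStats(m)
for i in range(1,n):
    if st[i,4]>150:
        v,u=np.nonzero(l==i); X=onz(w,np.c_[u,v],40); print(st[i],X.mean(0).round(1),cv2.minAreaRect(X[:,:2].astype(np.float32)))
E
```

```text
[[1.0, -0.028, -0.004], [-0.028, -1.0, 0.0], [-0.004, -0.0, -1.0]] [537.3 121.6  70.6] [-0.61  0.93  0.55  1.93 -0.91  0.56 -1.03] 17.675 [ 0.9 -0.3  0.4]
[538,121.4,12] [ 1.   0.2 58.6]
[559 135  21  68 403] [572.6 -16.6  40. ] ((571.4341430664062, -16.575376510620117), (3.9433372020721436, 38.27451705932617), 88.91349792480469)
[589 136  28  85 489] [566.9 -36.3  40. ] ((565.0576782226562, -36.256004333496094), (3.654430389404297, 48.808807373046875), 88.5792465209961)
[448 163  62  17 152] [573.3  30.4  40. ] ((573.167236328125, 32.67122268676758), (35.681697845458984, 6.1094584465026855), 78.79283142089844)
[ 318  166   15  116 1611] [541.5 121.2  40. ] ((540.3932495117188, 121.09834289550781), (8.193017959594727, 73.72650909423828), 88.20230102539062)
[611 167  29 111 541] [539.6 -55.5  40. ] ((537.0104370117188, -55.3661994934082), (4.234964847564697, 69.57355499267578), 88.21402740478516)
```

View pics/w5.png

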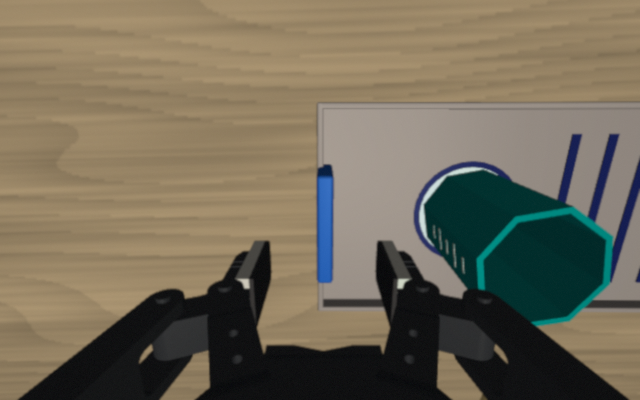

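The blue wall (column 325, rows 166–282) sits midway between the fingertips (columns 268 and 378), and the cup stands inside. Descending and pinching.

Emit:
carry_out([
  {"rotation": [0,0,0],"delta_pos": [2,0,25],"grip": 100},
  {"rotation": [0,0,0],"delta_pos": [0,0,22],"grip": 100},
  {"rotation": [0,0,0],"delta_pos": [0,0,10],"grip": 100},
  {"rotation": [0,0,0],"delta_pos": [0,0,0],"grip": 180},
  {"rotation": [0,0,0],"delta_pos": [0,0,0],"grip": 200},
  {"rotation": [0,0,0],"delta_pos": [0,0,0],"grip": 255},
  {"rotation": [0,0,0],"delta_pos": [0,0,0],"grip": 255},
  {"rotation": [0,0,0],"delta_pos": [0,0,0],"grip": 255},
], force=40)

```text
clock: 18.73
eef_pos: [541.3, 121.6, 16.1]
orientation: [0.0, 1.0, -0.014, 0.001]
force: [-1.3, -1.1, 6.4]
opening: 9.1
finger_force: 40.3
```

```bash
python3 to.py [497,10,13]
```

```text
[[1.0, -0.029, 0.002], [-0.029, -1.0, -0.0], [0.002, 0.0, -1.0]] [541.3 121.6  16.1] [-0.54  0.99  0.41  1.93 -0.95  0.43 -1.  ] 18.725 [-1.3 -1.1  6.4]
[497,10,13] [-41.1 112.8   3. ]
```

Emit:
carry_out([
  {"rotation": [0,0,-0.5],"delta_pos": [-2,4,-1],"grip": 255},
  {"rotation": [0,0,-1],"delta_pos": [-4,8,0],"grip": 255},
  {"rotation": [0,0,-1.2],"delta_pos": [-5,12,0],"grip": 255},
  {"rotation": [0,0,-1.2],"delta_pos": [-5,12,0],"grip": 255},
  {"rotation": [0,0,-1.2],"delta_pos": [-5,12,0],"grip": 255},
  {"rotation": [0,0,-1.2],"delta_pos": [-5,12,0],"grip": 255},
  {"rotation": [0,0,-1.2],"delta_pos": [-5,8,0],"grip": 255},
  {"rotation": [0,0,-1.1],"delta_pos": [-3,4,0],"grip": 255},
])

```text
clock: 19.73
eef_pos: [508.3, 48.3, 16.1]
orientation: [-0.0, 0.998, 0.061, -0.0]
force: [0.5, 2.2, 0.2]
opening: 9.1
finger_force: 39.6
```

```bash
python3 to.py [497,10,13]; python3 chk.py pics/c2.png
python3 - <<'E'
from h import *
p=env.camera('top'); hsv=cv2.cvtColor(p['frame'],cv2.COLOR_BGR2HSV)
E
```

```text
[[0.993, 0.122, -0.0], [0.122, -0.993, 0.0], [-0.0, -0.0, -1.0]] [508.3  48.3  16.1] [-0.34  0.94  0.26  2.05 -0.92  0.26 -0.73] 19.725 [0.5 2.2 0.2]
[497,10,13] [-15.9  36.6   3.1]
top cup [303.1 197.6 325.1 224. ] 0.58
 cup xy [509.6 -57.7] err 4.4
 tray [array([519.7, -92.9]), array([150.8, 287.2]), np.float64(6.7)]
scene cup [311.6 176.9 324.7 204.1] 0.73
 cup xy [499.2 -42.6] err 5.8
 tray [array([521.2, -88. ]), array([163.4, 284.5]), np.float64(7.8)]
```

View pics/c2.png

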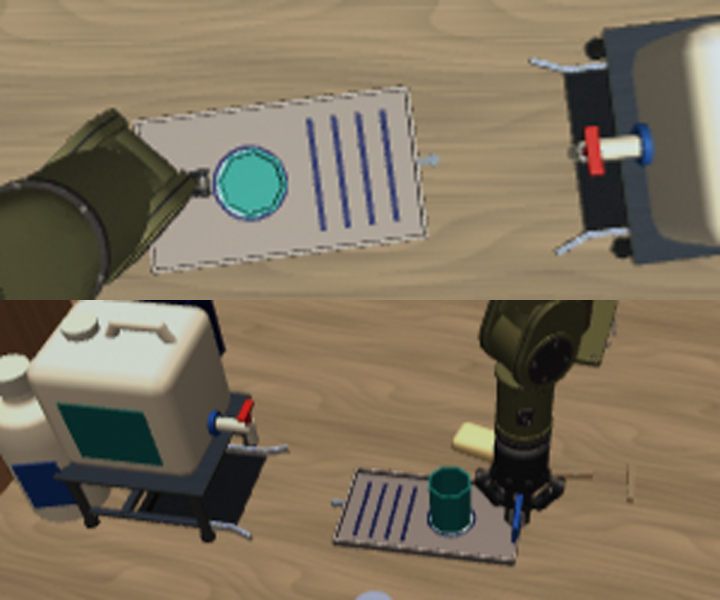

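The tray follows with the cup still on the mark. Its slope in the image (about 7.45°) matches the stand's plate edge and flares (7.5–8°). Next is the lateral offset.

Run:
```python
from h import *
p=env.camera('top'); f=lambda a,z:onz(p,np.array(a)/3+[230,150],z)[:,:2]
fl=f([[530,60],[557,253]],14); tr=f([[135,122],[405,87],[427,236],[155,272]],14); pl=f([[606,28],[637,262]],103); tap=f([[593,150]],177)
n=np.array([.9925,.122]); h=np.array([.122,-.9925])
for k,a in dict(fl=fl,tr=tr,pl=pl,tap=tap).items(): print(k,a.round(1).tolist(),'lat',(a@n).round(1),'mean',(a@n).mean().round(1),'along',(a@h).round(1))
s=env.get_state()['eef_pos'][:2]; print('tool lat',s@n,'along',s@h)
```

```text
fl [[631.2, -328.4], [443.6, -351.7]] lat [586.4 397.4] mean 491.9 along [402.9 403.2]
tr [[573.8, 55.7], [605.8, -206.3], [461.2, -225.9], [429.0, 37.3]] lat [576.3 576.1 430.2 430.3] mean 503.2 along [ 14.7 278.7 280.4  15.3]
pl [[651.7, -379.0], [439.2, -403.5]] lat [600.6 386.7] mean 493.6 along [455.7 454. ]
tap [[538.9, -346.3]] lat [492.6] mean 492.6 along [409.4]
tool lat 510.44891602957387 along 14.459837498954805
```

Emit:
carry_out([
  {"rotation": [0,0,0],"delta_pos": [-1,4,0],"grip": 255},
  {"rotation": [0,0,0],"delta_pos": [-1.5,10,0],"grip": 255},
  {"rotation": [0,0,0],"delta_pos": [-2,15,0],"grip": 255},
  {"rotation": [0,0,0],"delta_pos": [-2,16,0],"grip": 255},
  {"rotation": [0,0,0],"delta_pos": [-2,16,0],"grip": 255},
  {"rotation": [0,0,0],"delta_pos": [-1.5,14,0],"grip": 255},
  {"rotation": [0,0,0],"delta_pos": [-0.5,8,0],"grip": 255},
  {"rotation": [0,0,0],"delta_pos": [0,4,0],"grip": 255},
])

```text
clock: 21.12
eef_pos: [508.5, -38.9, 16.1]
orientation: [-0.001, 0.998, 0.06, -0.0]
force: [-0.4, 6.4, 6.7]
opening: 9.2
finger_force: 40.5
```

```bash
python3 to.py; python3 chk.py pics/c3.png;  python3 - <<'E'
import cv2
from h import *
p=env.camera('top'); cv2.imwrite('pics/c4.png',cv2.resize(p['frame'][150:250,300:460],(800,500),interpolation=cv2.INTER_CUBIC))
E
```

```text
[[0.993, 0.121, -0.001], [0.121, -0.993, 0.002], [-0.001, -0.002, -1.0]] [508.5 -38.9  16.1] [-0.15  0.94  0.23  2.05 -0.87  0.25 -0.61] 21.125 [-0.4  6.4  6.7]
top cup [333.8 199.8 352.3 222.1] 0.96
 cup xy [ 514.1 -129.9] err 6.4
 tray [array([ 521.6, -183.5]), array([152.2, 280.7]), np.float64(7.0)]
scene cup [288.5 173.6 302.2 196.7] 0.92
 cup xy [ 486.9 -131.6] err 9.6
 tray [array([ 519.9, -173.8]), array([166.3, 292. ]), np.float64(6.2)]
```

View pics/c4.png

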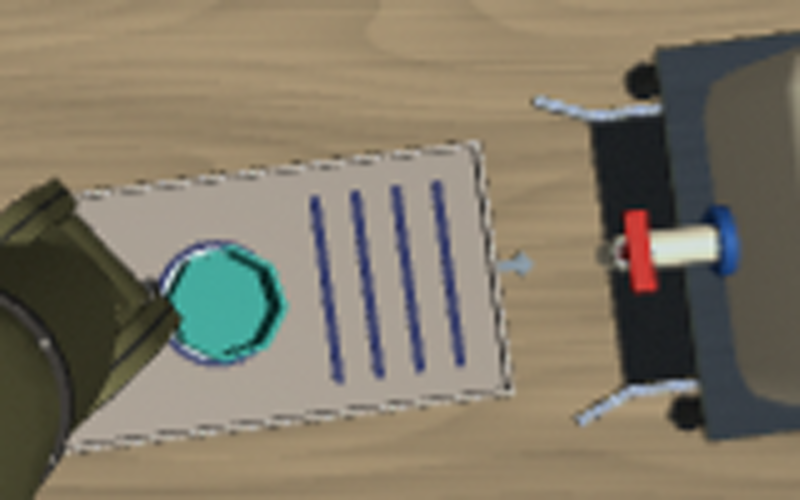

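Front mid at crop (496,268), flare mid at (558,261). Along the −7.3° slope that is on axis to within 1 mm, so I'll slide in and watch the forces.

Emit:
carry_out([
  {"rotation": [0,0,0],"delta_pos": [0,4,0],"grip": 255},
  {"rotation": [0,0,0],"delta_pos": [0,8,0],"grip": 255},
  {"rotation": [0,0,0],"delta_pos": [0,10,0],"grip": 255},
  {"rotation": [0,0,0],"delta_pos": [0,10,0],"grip": 255},
  {"rotation": [0,0,0],"delta_pos": [0,10,0],"grip": 255},
  {"rotation": [0,0,0],"delta_pos": [0,10,0],"grip": 255},
  {"rotation": [0,0,0],"delta_pos": [0,8,0],"grip": 255},
  {"rotation": [0,0,0],"delta_pos": [0,5,0],"grip": 255},
])

```text
clock: 22.48
eef_pos: [516.2, -102.8, 16.1]
orientation: [-0.001, 0.998, 0.061, -0.001]
force: [-0.6, 7.3, 7.7]
opening: 9.1
finger_force: 40.6
```

Emit:
carry_out([
  {"rotation": [0,0,0],"delta_pos": [0,5,0],"grip": 255},
  {"rotation": [0,0,0],"delta_pos": [0,5,0],"grip": 255},
  {"rotation": [0,0,0],"delta_pos": [0,5,0],"grip": 255},
  {"rotation": [0,0,0],"delta_pos": [0,5,0],"grip": 255},
  {"rotation": [0,0,0],"delta_pos": [0,0,0],"grip": 255},
])

```text
clock: 23.1
eef_pos: [518.7, -123.5, 16.1]
orientation: [-0.0, 0.998, 0.06, -0.0]
force: [-0.5, 3.0, 6.0]
opening: 9.5
finger_force: 40.3
```

```bash
python3 to.py
```

```text
[[0.993, 0.121, -0.001], [0.121, -0.993, 0.0], [-0.001, -0.0, -1.0]] [ 518.7 -123.5   16.1] [-0.01  0.95  0.27  1.99 -0.8   0.31 -0.53] 23.1 [-0.5  3.   6. ]
```

Emit:
carry_out([
  {"rotation": [0,0,0],"delta_pos": [0,5,0],"grip": 255},
  {"rotation": [0,0,0],"delta_pos": [0,8,0],"grip": 255},
  {"rotation": [0,0,0],"delta_pos": [0,8,0],"grip": 255},
  {"rotation": [0,0,0],"delta_pos": [0,8,0],"grip": 255},
  {"rotation": [0,0,0],"delta_pos": [0,8,0],"grip": 255},
  {"rotation": [0,0,0],"delta_pos": [0,8,0],"grip": 255},
  {"rotation": [0,0,0],"delta_pos": [0,8,0],"grip": 255},
  {"rotation": [0,0,0],"delta_pos": [0,5,0],"grip": 255},
])

```text
clock: 24.1
eef_pos: [525.5, -179.8, 16.1]
orientation: [-0.001, 0.998, 0.061, -0.001]
force: [0.1, 7.4, 8.3]
opening: 9.1
finger_force: 40.8
```

```bash
python3 to.py; python3 chk.py pics/c5.png
```

```text
[[0.993, 0.121, -0.001], [0.121, -0.993, 0.003], [-0.001, -0.003, -1.0]] [ 525.5 -179.8   16.1] [ 0.08  0.97  0.3   1.92 -0.75  0.37 -0.49] 24.1 [0.1 7.4 8.3]
top cup [389.4 189.6 405.4 214.4] 0.47
 cup xy [ 534.  -276.9] err 13.1
 tray [array([ 537.9, -327.1]), array([154.2, 169.4]), np.float64(6.9)]
scene cup [249.3 167.4 265.4 196.9] 0.69
 cup xy [ 524.5 -265.4] err 6.5
 tray [array([ 536.7, -303.9]), array([160.5, 260.2]), np.float64(7.0)]
```

View pics/c5.png

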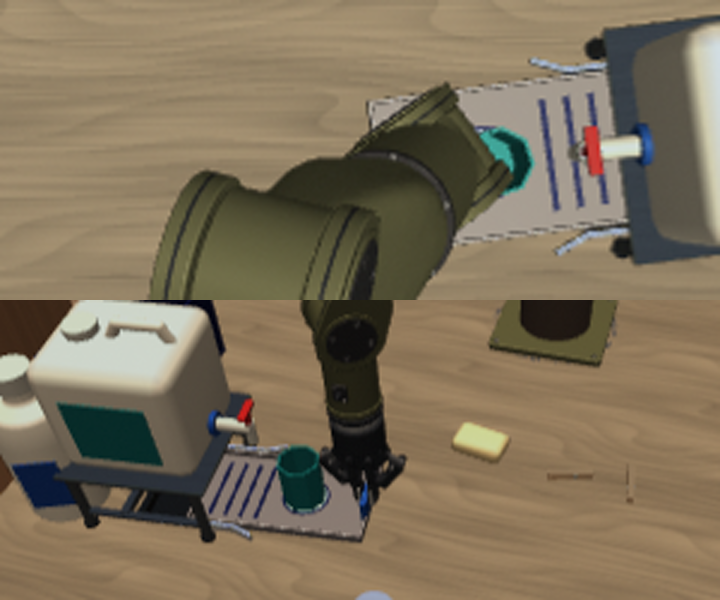

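The tray is straight between the runners with the cup upright (scene crop 300,480). I'm at the picture limit, so from here I'll work by numbers.

Emit:
carry_out([
  {"rotation": [0,0,0],"delta_pos": [0,5,0],"grip": 255},
  {"rotation": [0,0,0],"delta_pos": [0,8,0],"grip": 255},
  {"rotation": [0,0,0],"delta_pos": [0,8,0],"grip": 255},
  {"rotation": [0,0,0],"delta_pos": [0,8,0],"grip": 255},
  {"rotation": [0,0,0],"delta_pos": [0,6,0],"grip": 255},
  {"rotation": [0,0,0],"delta_pos": [0,5,0],"grip": 255},
  {"rotation": [0,0,0],"delta_pos": [0,4,0],"grip": 255},
  {"rotation": [0,0,0],"delta_pos": [0,2,0],"grip": 255},
])

```text
clock: 25.4
eef_pos: [531.0, -225.0, 16.1]
orientation: [-0.002, 0.998, 0.061, -0.001]
force: [-0.5, 7.5, 10.1]
opening: 9.4
finger_force: 40.8
```

Emit:
carry_out([
  {"rotation": [0,0,0],"delta_pos": [0,2,0],"grip": 255},
  {"rotation": [0,0,0],"delta_pos": [0,2,0],"grip": 255},
  {"rotation": [0,0,0],"delta_pos": [0,2,0],"grip": 255},
])

```text
clock: 25.78
eef_pos: [531.7, -230.5, 16.1]
orientation: [-0.002, 0.998, 0.061, -0.001]
force: [-1.1, 6.5, 9.6]
opening: 9.3
finger_force: 40.8
```

Emit:
carry_out([
  {"rotation": [0,0,0],"delta_pos": [0,2,0],"grip": 255},
  {"rotation": [0,0,0],"delta_pos": [0,2,0],"grip": 255},
])

```text
clock: 26.02
eef_pos: [532.2, -234.5, 16.1]
orientation: [-0.002, 0.998, 0.061, -0.001]
force: [0.6, 7.4, 10.2]
opening: 9.3
finger_force: 40.8
```

Emit:
carry_out([
  {"rotation": [0,0,0],"delta_pos": [0,1.5,-0.5],"grip": 255},
  {"rotation": [0,0,0],"delta_pos": [0,1.5,-0.5],"grip": 255},
])

```text
clock: 26.28
eef_pos: [532.0, -237.7, 16.1]
orientation: [-0.002, 0.998, 0.061, -0.001]
force: [-1.3, 7.4, 0.3]
opening: 8.9
finger_force: 39.5
```

Emit:
carry_out([
  {"rotation": [0,0,0],"delta_pos": [0,1.5,0],"grip": 255},
  {"rotation": [0,0,0],"delta_pos": [0,1.5,0],"grip": 255},
])

```text
clock: 26.52
eef_pos: [531.9, -237.7, 16.1]
orientation: [-0.004, 0.998, 0.061, -0.002]
force: [-2.9, 12.5, 6.5]
opening: 9.3
finger_force: 40.7
```

Emit:
carry_out([
  {"rotation": [0,0,0],"delta_pos": [0,1.5,0],"grip": 255},
  {"rotation": [0,0,0],"delta_pos": [0,1.5,0],"grip": 255},
])

```text
clock: 26.78
eef_pos: [532.1, -238.3, 16.1]
orientation: [-0.006, 0.998, 0.062, -0.002]
force: [-3.2, 16.9, 9.9]
opening: 9.1
finger_force: 41.9
```

Emit:
carry_out([
  {"rotation": [0,0,0],"delta_pos": [0,1.5,0],"grip": 255},
  {"rotation": [0,0,0],"delta_pos": [0,1.5,0],"grip": 255},
])

```text
clock: 27.02
eef_pos: [532.2, -238.9, 16.1]
orientation: [-0.008, 0.998, 0.062, -0.003]
force: [-3.1, 19.8, 13.7]
opening: 9.4
finger_force: 43.7
```

Emit:
carry_out([
  {"rotation": [0,0,0],"delta_pos": [0,1.5,0],"grip": 255},
  {"rotation": [0,0,0],"delta_pos": [0,1.5,0],"grip": 255},
])

```text
clock: 27.28
eef_pos: [533.3, -244.3, 16.2]
orientation: [-0.006, 0.998, 0.062, -0.002]
force: [-1.3, 3.0, 0.3]
opening: 9.3
finger_force: 40.2
```

Emit:
carry_out([
  {"rotation": [0,0,0],"delta_pos": [0,1.5,0],"grip": 255},
  {"rotation": [0,0,0],"delta_pos": [0,1.5,0],"grip": 255},
  {"rotation": [0,0,0],"delta_pos": [0,0,0],"grip": 255},
])

```text
clock: 27.65
eef_pos: [533.4, -244.3, 16.1]
orientation: [-0.009, 0.998, 0.063, -0.003]
force: [-3.2, 20.6, 11.4]
opening: 8.8
finger_force: 44.2
```

Emit:
carry_out([
  {"rotation": [0,0,0],"delta_pos": [0,1.5,0],"grip": 255},
  {"rotation": [0,0,0],"delta_pos": [0,1.5,0],"grip": 255},
  {"rotation": [0,0,0],"delta_pos": [0,0,0],"grip": 255},
])

```text
clock: 28.02
eef_pos: [533.4, -244.3, 16.1]
orientation: [-0.011, 0.998, 0.063, -0.003]
force: [-3.4, 24.3, 17.5]
opening: 9.1
finger_force: 47.2
```

Emit:
carry_out([
  {"rotation": [0,0,0],"delta_pos": [0,2,0],"grip": 255},
  {"rotation": [0,0,0],"delta_pos": [0,1,0],"grip": 255},
  {"rotation": [0,0,0],"delta_pos": [0,0,0],"grip": 255},
])

```text
clock: 28.4
eef_pos: [533.4, -244.3, 16.0]
orientation: [-0.014, 0.998, 0.064, -0.004]
force: [-4.7, 28.6, 19.9]
opening: 9.1
finger_force: 50.2
```

Emit:
carry_out([
  {"rotation": [0,0,0],"delta_pos": [0,-3,0],"grip": 255},
  {"rotation": [0,0,0],"delta_pos": [0,-3,0],"grip": 255},
  {"rotation": [0,0,0],"delta_pos": [0,-1.5,0],"grip": 255},
  {"rotation": [0,0,0],"delta_pos": [0,0,0],"grip": 255},
])

```text
clock: 28.9
eef_pos: [533.5, -244.3, 16.1]
orientation: [-0.007, 0.998, 0.062, -0.002]
force: [-1.7, 17.1, 10.1]
opening: 9.0
finger_force: 42.7
```

Emit:
carry_out([
  {"rotation": [0,0,0],"delta_pos": [0,-1.5,0],"grip": 255},
  {"rotation": [0,0,0],"delta_pos": [0,-1.5,0],"grip": 255},
  {"rotation": [0,0,0],"delta_pos": [0,0,0],"grip": 255},
])

```text
clock: 29.28
eef_pos: [533.5, -244.3, 16.1]
orientation: [-0.005, 0.998, 0.061, -0.002]
force: [-0.3, 13.4, 6.4]
opening: 9.2
finger_force: 41.0
```

Emit:
carry_out([
  {"rotation": [0,0,0],"delta_pos": [0,-1.5,0],"grip": 255},
  {"rotation": [0,0,0],"delta_pos": [0,0,0],"grip": 255},
])

```text
clock: 29.52
eef_pos: [533.5, -244.3, 16.1]
orientation: [-0.003, 0.998, 0.061, -0.001]
force: [-0.3, 9.9, 2.7]
opening: 9.0
finger_force: 40.6
```

Emit:
carry_out([
  {"rotation": [0,0,0],"delta_pos": [0,-2,0],"grip": 255},
  {"rotation": [0,0,0],"delta_pos": [0,0,0],"grip": 130},
  {"rotation": [0,0,0],"delta_pos": [0,0,0],"grip": 130},
  {"rotation": [0,0,0],"delta_pos": [0,0,0],"grip": 130},
  {"rotation": [0,0,0],"delta_pos": [0,0,0],"grip": 130},
])

```text
clock: 30.15
eef_pos: [534.1, -246.9, 17.1]
orientation: [0.0, 0.998, 0.061, 0.0]
force: [0.8, -0.1, -0.4]
opening: 42.1
finger_force: 0.0
```

Emit:
carry_out([
  {"rotation": [0,0,0],"delta_pos": [0,0,-10],"grip": 130},
  {"rotation": [0,0,0],"delta_pos": [0,0,-20],"grip": 130},
  {"rotation": [0,0,0],"delta_pos": [0,0,-25],"grip": 130},
  {"rotation": [0,0,0],"delta_pos": [0,-30,-20],"grip": 130},
  {"rotation": [0,0,0],"delta_pos": [0,-40,-10],"grip": 130},
  {"rotation": [0,0,0],"delta_pos": [0,-50,0],"grip": 130},
  {"rotation": [0,0,0],"delta_pos": [0,-50,0],"grip": 130},
  {"rotation": [0,0,0],"delta_pos": [0,-50,0],"grip": 130},
])

```text
clock: 31.15
eef_pos: [507.7, -26.5, 102.8]
orientation: [-0.0, 0.998, 0.061, 0.001]
force: [1.3, 1.4, 0.7]
opening: 41.9
finger_force: 0.0
```

```bash
python3 to.py
python3 - <<'E'
from h import *
O=np.array([543.4,-377.5]); h=np.array([.122,-.9925]); n=np.array([.9925,.122])
for c in ('top','scene'):
    p=env.camera(c); f=p['frame']; cv2.imwrite(f'pics/end_{c}.png',f)
    hsv=cv2.cvtColor(f,cv2.COLOR_BGR2HSV); m=((abs(hsv[...,0].astype(int)-109)<10)&(hsv[...,1]>140)).astype(np.uint8)
    k=proj(p,[*(O-130*h),30])[0]; v,u=np.nonzero(m); s=np.hypot(u-k[0],v-k[1])<18; X=onz(p,np.c_[u,v][s],40)[:,:2]-O
    print(c,'grip px',s.sum(),'stand frame x',(X@h).min().round(1),(X@h).max().round(1),'mean',(X@h).mean().round(1),'y',-(X@n).mean().round(1),'expected x -130')
    for r in env.spot_in(p,'cup')[:1]:
        b=r['bbox']; a=np.radians(22.5+45*np.arange(8))+np.radians(9); o=32.5*np.c_[np.cos(a),np.sin(a)]
        Q=proj(p,np.array([[*(O-30*h+q),4+z] for z in (0,80) for q in o])); print(' cup seen',np.round(b,1),'expected',Q.min(0).round(1),Q.max(0).round(1))
    m=env.outline_of(p,'tray')
    if m:
        k=max(cv2.findContours(m[0]['pixels'].astype(np.uint8),0,2)[0],key=cv2.contourArea)[:,0]; X=onz(p,k,14)[:,:2]-O
        print(' tray rear x',(X@h).min().round(1),'y',(X@n).min().round(1),(X@n).max().round(1),'expected -135')
E
```

```text
[[0.993, 0.121, 0.001], [0.121, -0.993, 0.0], [0.002, -0.0, -1.0]] [507.7 -26.5 102.8] [-0.29  0.8   0.43  2.04 -0.75  0.45 -0.73] 31.15 [1.3 1.4 0.7]
top grip px 97 stand frame x -139.1 -127.6 mean -133.3 y -0.4 expected x -130
 cup seen [404.8 189.4 426.3 213.9] expected [402.2 189.2] [431.  212.2]
 tray rear x -139.8 y -74.5 75.9 expected -135
scene grip px 74 stand frame x -149.7 -131.8 mean -140.4 y -16.8 expected x -130
 cup seen [230.  167.2 246.4 192.7] expected [226.2 168. ] [248.1 195.4]
 tray rear x -146.7 y -78.0 92.6 expected -135
```

The catch gave way at about 20 N. The tray then stood still against a hard stop at 28 N, and the cameras agree that tray and cup are in place. The robot is clear, so I'm handing in.

```bash
python3 -c "
from bench import env
print(env.close_job())"
```

```text
the job is handed in; nothing more can be done
None
```

The job is handed in, with no verdict returned: the cup stands upright on the mark, and by the forces felt the tray is past the catch and home against the buffers (the cameras put it there only to within a few mm), and the arm is clear; I viewed 11 pictures, one over the limit of 10.

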